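Slide a packed carton through the gap onto the bench scale

TASK

Put the packed carton on the scale to be weighed: with the fingers, push it along the bench, through the narrow gap between the tape dispenser and the scale's display console, until the whole carton is on the steel weighing plate let into the bench on the other side, and then take the hand away. Slide it flat on the bench all the way: do not lift or tip it, do not force it if it catches on the dispenser or the console, and leave the tape roll, the knife and the scanner alone.

Things in the scene. Friction and masses are not known exactly. Their poses are not given: they have to be found in the camera images.
- carton: The packed, taped cardboard carton, loose, closed, with a white label and brown tape on top: 110 mm along its own x, 150 mm along its own y, 55 mm tall, about 0.3 to 0.6 kg. Origin: centre of its underside. It slides on the bench, also over the plate, with ordinary cardboard friction. It goes through the gap with its 150 mm length along the gap (its y, or -y, along the console's y).
- corner_a (a point): Bottom corner of the carton at its own +x, +y.
- corner_b (a point): Bottom corner of the carton at its own +x, -y.
- corner_c (a point): Bottom corner of the carton at its own -x, +y.
- corner_d (a point): Bottom corner of the carton at its own -x, -y.
- console: The scale's grey display console, fixed to the bench: a low wedge 66 mm along its own x, 180 mm along its own y, 58 mm tall. Origin: centre of its underside; z up. It is one side of the gap; the dispenser is the other and stands beyond it along the console's +x or -x (the two trade places). The sides that face the gap are upright and parallel to its own y.
- dispenser: The black desktop tape dispenser with a roll of brown tape, fixed to the bench: base 66 mm along its own x, 160 mm along its own y, 68 mm tall at the roll. Origin: centre of its underside; z up; its axes are parallel to the console's. The two origins are about 186 mm apart along x (up to 10 mm offset along y), which leaves a clear gap of about 120 mm for the 110 mm carton, running along their y.
- scale: The weighing plate: a bare steel square, 250 x 250 mm, with four screw heads near its corners and a thin black rubber joint around it (262 mm), flush with the bench top, so that things slide onto it without a step. Origin: centre of the plate at bench height; axes parallel to the console's. It lies 235 to 270 mm from the gap's middle along the gap, up to 25 mm to one side of the gap's line; the carton starts at the other end of the gap.
- tape_roll: Bystander: loose spare roll of brown tape lying flat, 104 mm across, 48 mm tall. Origin: centre of its underside.
- knife: Bystander: grey utility knife lying flat, about 24 x 130 x 16 mm, long along its y. Origin: centre of the handle's underside.
- scanner: Bystander: hand barcode scanner lying on its side, grey head 52 x 104 x 38 mm, long along its y, with a black handle that reaches 106 mm to its +x. Origin: underside of the head.
Not all that is in view belongs to the job. Leave any turquoise look-alike of the carton alone.

How it is judged:
By the outcome, as a careful person would: the job done as asked, in the order asked, and still so for the second after the job is handed in, with the robot touching nothing.
It also fails if it takes over 72 s, if anything falls off the work surface, if the arm or the gripper's body presses on something with over 40 N, if the wrist force passes 120 N, or if a joint passes its speed limit or range.

ROBOT

A 6-joint arm with a two-finger parallel gripper is mounted at the origin on the work surface. World frame = base frame: x ahead of the robot, y to its left, z up, the work surface at z = 0. Lengths are in m, angles in degrees, forces in N, time in s.
With the tool pointing down it reaches from about 0.3 to 0.75 m from the base axis. Payload 8.5 kg.
Tool frame: the origin (TCP) lies on the centre line of the jaws, within the pads' length; the fingertips stand 25 mm ahead of it and the grasp point (between the pads) lies 6 mm ahead of it; z points along the fingers, y is the line along which they close (so a half turn about z gives the same grasp; the last joint's range is limited). The gripper opens to 85 mm and grips with 20 to 120 N. Pads are 22 mm wide; open, the fingers measure 114 mm over their backs; the gripper's body (76 mm by 85 mm) begins 54 mm behind the grasp point. The pads swing forward as they close: fully open they stand 13 mm farther back than shut.
Start: joints at [-12.336, 21.807, 74.336, -0, 83.858, -12.336], TCP at [0.55, 0, 0.222] pointing down, gripper open.
Joint ranges: [-178.18, 178.18], [-50.72, 133.34], [12.68, 142.11], [-81.47, 261.47], [9.98, 163.14], [-165.26, 165.26]. Speed limits (degrees/s): [136.94, 136.94, 180, 180, 180, 180].

INTERFACE

Orientations are given as a 3x3 rotation matrix whose columns are the frame's x, y, z axes.
In Python, from rig import telemetry, optics, env gives the robot as it stands.
- The arm moves only by the tool send_rows, never from a script. Its argument "deltas" is a list that holds one entry, the list of rows, each a list of 7 numbers: the shift along the tool's x, y, z in m, then the turn, a rotation vector about the tool's x, y, z in rad, then the opening, from -1 (shut) to 1 (fully open), so that 0 is half open. In form: [[[x, y, z, ax, ay, az, grip], ...]]. A call has 1 to 12 rows; each row shifts and turns the commanded pose from where the row before left it, along the tool's axes as they then stand; what a row does not reach is not made up. A row lasts 1/8 s, in which the tool goes at most 62.5 mm and 10.7 degrees, less where a joint would pass 70% of its speed; a pose out of reach is approached as far as the arm can. A call is refused whole if a number of a shift passes 0.0625 or a number of a turn 0.188, either way. A call with a gripper value outside its range is refused whole. The fingers move at their own pace and stop on an object; "squeeze" is the grip in N (left out, the last holds). Time passes only in rows, so rows that do not move let the fingers close. It gives the time, the measured TCP pose, the force, the opening and the grip force at its end, in the units of the state.
- telemetry.observe(): the state, without advancing time (a new reading comes with each control period).
- optics.get_image(name): name is "scene" or "side" or "wrist"; returns a dict with "image" (480x640x3 uint8, red, green, blue), "range_z" (480x640 float32, m along the optical axis (not along the pixel's ray), 0 where there is no reading), "K" (3x3 intrinsics, pixels), "rvec" (rotation vector, rad) and "tvec" (3), from world to camera coordinates, as OpenCV has them; the wrist camera has in their place "hand_eye" (4x4, takes a point from camera to tool coordinates, whose origin is the TCP and whose axes are the flange's). Camera axes: x right, y down, z forward; pixel columns grow to the right and rows downward; lengths in m; the calibration is good to about 2 mm. The wrist camera is an equidistant fisheye: a pixel r from the principal point sees the ray r / f radians off the axis. A picture is of the moment at which its call begins: read the wrist's pose just before it.
- env.close_job(): hands the job in; it is judged then, once.
The state is a dict: "time_s": time; "q": joint angles; "qvel": joint speeds; "joint_efforts": joint torques, N m; "position": TCP position; "tool_rot": TCP orientation; "ft_force": force on the tool from outside, world axes, zero at the start; "wrist_torque": the same for the moment, N m; "grip_width": finger opening in m; "gripper_force": force on a finger pad.
Only numpy, scipy, OpenCV 4.12 (cv2) and the standard library are available. Lean on these libraries where they do the work, as an engineer would, in place of code of your own. Each camera call takes 0.05 s, during which the arm holds its last target. There are 200 camera calls.

## Working session

There is one attempt and no reset: what is moved stays moved. The work goes in short steps, Python scripts to look and compute and a tool call to move; the robot and the scene stay as the last step left them, time stands still between calls to the robot, and variables do not carry over. Pictures are saved under pics/ and viewed, at most 10 in all, crops included, and the job is handed in when it is done.

Besides the shell and the picture viewer there is one more tool, called by a JSON object that holds its "fn" and its "kwargs", one argument or row to a line. send_rows: Moves the arm, as the interface text tells. Its arguments: {"type":"object","properties":{"deltas":{"type":"array"},"squeeze":{"type":"number"}},"required":["deltas"]}

```bash
mkdir -p pics; cat > h.py <<'E'
import numpy as np, cv2
from rig import telemetry, optics, env
def save(n,f):
    d=optics.get_image(n); cv2.imwrite('pics/'+f,d['image'][:,:,::-1]); np.savez('pics/'+f+'.npz',**d); return d
def cloud(d):
    K=d['K'];R,_=cv2.Rodrigues(np.array(d['rvec']));t=np.array(d['tvec']).ravel()
    v,u=np.mgrid[0:480,0:640];z=d['range_z']
    p=np.stack([(u-K[0,2])/K[0,0]*z,(v-K[1,2])/K[1,1]*z,z],-1)
    return (p-t)@R
E
python3 - <<'E'
from h import *
for n in('scene','side'):
    d=save(n,n+'0.png');print(n,d['K'][0,0],-cv2.Rodrigues(np.array(d['rvec']))[0].T@np.ravel(d['tvec']))
s=telemetry.observe();print(s)
E
```

```text
scene 471.8623397247143 [ 1.34451645 -0.33788148  0.69322206]
side 590.9392948465699 [0.16987745 0.89103122 1.07626693]
{'time_s': 0.1, 'q': array([-1.23345556e+01,  2.18373068e+01,  7.43796647e+01,  2.52060136e-03,
        8.38572446e+01, -1.23358591e+01]), 'qvel': array([-0.01430067, -0.05275261, -0.13555212, -0.04439783,  0.03994631,
       -0.00288232]), 'joint_efforts': array([ 3.76895419e-03, -4.49219084e+01, -2.31655884e+01, -2.33104493e-04,
        3.63802450e-03,  7.57992581e-06]), 'position': array([5.49730291e-01, 8.03441550e-05, 2.21676257e-01]), 'tool_rot': array([[-1.78141321e-05,  9.99999211e-01, -1.25607230e-03],
       [ 9.99999949e-01,  1.82153796e-05,  3.19435436e-04],
       [ 3.19458064e-04, -1.25606655e-03, -9.99999160e-01]]), 'ft_force': array([-0.13678556,  0.94491493, -0.87562598]), 'wrist_torque': array([-0.0340164 , -0.01022736, -0.04215177]), 'gripper_force': 0.0, 'grip_width': 0.08538956202395458}
```

View pics/scene0.png

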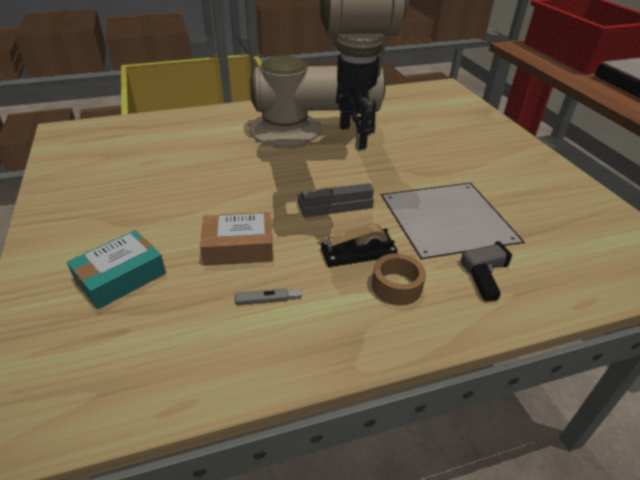

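View pics/side0.png

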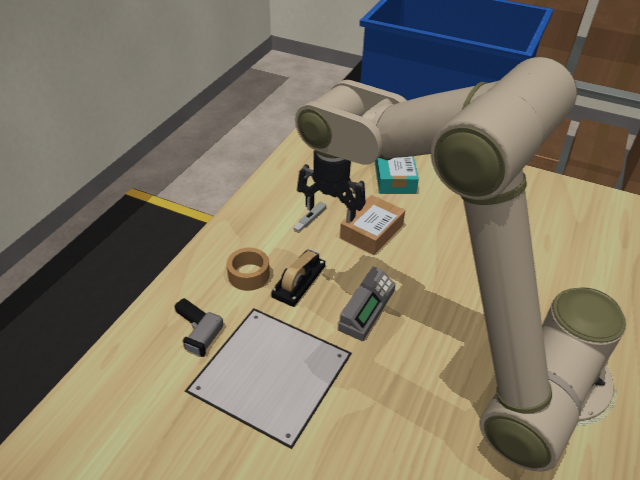

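The scene shows the brown carton at (237,238), console (337,200), dispenser (358,247), plate (452,218), tape roll (399,278), scanner (487,265), knife (268,296) and the turquoise decoy (117,267). In the side view the carton is at (373,223), the gap at about (335,285) and the plate at (268,375).

```bash
cat >> h.py <<'E'
def rect(P):
    P=np.asarray(P,np.float32)
    r=cv2.minAreaRect(P*1000)
    return np.round(r[0],1),np.round(r[1],1),round(r[2],1)
E
python3 - <<'E'
from h import *
for n,seeds in(('scene',dict(carton=(237,245),console=(337,200),disp=(358,247),plate=(452,218),roll=(399,290),scan=(487,265),knife=(268,296))),('side',dict(carton=(385,220),console=(367,303),disp=(299,277),plate=(268,375),roll=(240,280),scan=(205,335),knife=(312,216)))):
    d=dict(np.load(f'pics/{n}0.png.npz'));p=cloud(d);z=p[...,2]
    v=d['range_z']>0
    print(n,'bench z',np.median(z[v&(abs(z)<.02)]))
    m=(v&(z>.007)&(z<.1)).astype(np.uint8)
    _,L=cv2.connectedComponents(m)
    for k,(a,b) in seeds.items():
        if k=='plate':
            im=d['image'].astype(int);g=((im.max(-1)-im.min(-1)<25)&(im.min(-1)>90)).astype(np.uint8)
            _,G=cv2.connectedComponents(g);q=p[G==G[b,a]]
            print(k,len(q),rect(q[:,:2]));
            c=np.argwhere(G==G[b,a])[:,::-1].astype(np.float32)
            continue
        q=p[(L==L[b,a])]; print(k,L[b,a],len(q),rect(q[:,:2]),'zmax',q[:,2].max().round(3))
        if len(q)<20000:
            t=q[q[:,2]>np.percentile(q[:,2],95)-.008]; print('   top',rect(t[:,:2]),t[:,2].mean().round(3))
E
```

```text
scene bench z -0.0014243824184763548
carton 28 3335 (array([ 532. , -246.3]), array([150.6, 115.5]), 78.8) zmax 0.058
   top (array([ 531.4, -246.2]), array([150.4, 114.7]), 78.5) 0.054
console 27 1720 (array([442.4,  15.3]), array([180.9,  70. ]), 85.1) zmax 0.06
   top (array([456.5,  14.1]), array([172.1,  35.1]), 86.7) 0.055
disp 29 4018 (array([691.9,   8.1]), array([220.6, 163.9]), 2.7) zmax 0.07
   top (array([628.4,   5.5]), array([105.4,  37.8]), 85.6) 0.06
plate 6186 (array([917.6,  76.1]), array([ 324.5, 1144.1]), 61.7)
roll 29 4018 (array([691.9,   8.1]), array([220.6, 163.9]), 2.7) zmax 0.07
   top (array([628.4,   5.5]), array([105.4,  37.8]), 85.6) 0.06
scan 31 1646 (array([776. , 248.2]), array([103.4, 142.9]), 82.4) zmax 0.039
   top (array([771.4, 249.7]), array([122.1, 101.8]), 0.1) 0.033
knife 32 673 (array([ 703.6, -218.1]), array([131.3,  26.9]), 80.3) zmax 0.02
   top (array([ 703.5, -218.1]), array([131.4,  26.8]), 80.7) 0.014
side bench z 0.00037729857049461247
carton 62 2223 (array([ 531.5, -245. ]), array([158.4, 116.1]), 78.8) zmax 0.064
   top (array([ 530.8, -245.4]), array([157.3, 113.6]), 78.2) 0.056
console 130 2233 (array([437.4,  -1. ]), array([219.8,  66. ]), 86.6) zmax 0.064
   top (array([448.7,  16. ]), array([177.1,  44.8]), 87.0) 0.058
disp 113 1578 (array([623.8,   6.7]), array([163.9,  68. ]), 86.6) zmax 0.074
   top (array([627.2,  18.8]), array([82.3, 29.5]), 87.0) 0.064
plate 11594 (array([470.1, 529.1]), array([325.6, 882.3]), 19.4)
roll 112 1274 (array([756.6,  43.6]), array([125. , 106.7]), 3.9) zmax 0.055
   top (array([745.8,  42.3]), array([103. , 105.2]), 17.9) 0.048
scan 151 1467 (array([774., 251.]), array([103.6, 143.9]), 81.9) zmax 0.045
   top (array([770.9, 254.8]), array([103.1, 124.8]), 89.4) 0.036
knife 69 309 (array([ 703.8, -215.9]), array([132.8,  26.1]), 81.6) zmax 0.025
   top (array([ 703.2, -216.2]), array([129.2,  25.7]), 79.7) 0.016
```

```bash
python3 - <<'E'
from h import *
P=[]
for n,dec in(('scene',(125,275)),('side',(400,180))):
    d=dict(np.load(f'pics/{n}0.png.npz'));p=cloud(d);z=p[...,2];v=d['range_z']>0
    m=(v&(z>.007)&(z<.1)).astype(np.uint8);_,L=cv2.connectedComponents(m)
    q=p[L==L[dec[1],dec[0]]];print(n,'decoy',rect(q[:,:2]))
    im=d['image'].astype(int);g=(im.max(-1)-im.min(-1)<30)&(im.min(-1)>80)&v&(abs(z)<.006)&(p[...,0]>.3)&(p[...,0]<.8)&(p[...,1]>.08)&(p[...,1]<.45)
    g=cv2.morphologyEx(g.astype(np.uint8),cv2.MORPH_OPEN,np.ones((5,5)))
    print('plate',rect(p[g>0][:,:2]))
    a=np.deg2rad(86.8);u=np.array([np.cos(a),np.sin(a)]);w=np.array([u[1],-u[0]])
    xy=p[...,:2]; s=xy@w;t=xy@u
    for lo,hi,nm in((.38,.50,'console'),(.56,.68,'disp')):
        k=v&(z>.012)&(z<.085)&(s>lo)&(s<hi)&(t>-.1)&(t<.16)
        print(nm,'s pct1,99',np.percentile(s[k],[1,3,50,97,99]).round(4),'t',np.percentile(t[k],[1,99]).round(3))
        for h in((.012,.025),(.025,.04),(.04,.06)):
            kk=k&(z>h[0])&(z<h[1])
            if kk.sum()>20:print('   ',h,kk.sum(),np.percentile(s[kk],[2,50,98]).round(4))
E
```

```text
scene decoy (array([ 557.1, -497.8]), array([116.1, 151.4]), 27.0)
plate (array([558.1, 269.3]), array([255.5, 258.3]), 85.8)
console s pct1,99 [0.4202 0.4392 0.4674 0.4721 0.4731] t [-0.049  0.125]
    (0.012, 0.025) 327 [0.4179 0.4701 0.4734]
    (0.025, 0.04) 427 [0.4243 0.468  0.4723]
    (0.04, 0.06) 853 [0.4396 0.4651 0.471 ]
disp s pct1,99 [0.6018 0.6055 0.638  0.6567 0.6577] t [-0.039  0.115]
    (0.012, 0.025) 790 [0.6012 0.6482 0.6578]
    (0.025, 0.04) 389 [0.6051 0.6461 0.6498]
    (0.04, 0.06) 640 [0.6079 0.6345 0.6487]
side decoy (array([ 554.9, -503.7]), array([126.4, 176. ]), 23.1)
plate (array([561.2, 266.3]), array([255.6, 254. ]), 86.6)
console s pct1,99 [0.4049 0.4056 0.4339 0.4663 0.4681] t [-0.044  0.132]
    (0.012, 0.025) 194 [0.4044 0.4086 0.4662]
    (0.025, 0.04) 575 [0.4053 0.4144 0.4641]
    (0.04, 0.06) 1265 [0.4186 0.44   0.4676]
disp s pct1,99 [0.5904 0.5913 0.6134 0.6466 0.6518] t [-0.032  0.121]
    (0.012, 0.025) 541 [0.5901 0.6022 0.6536]
    (0.025, 0.04) 263 [0.5935 0.6065 0.6461]
    (0.04, 0.06) 506 [0.5996 0.6161 0.6469]
```

{"fn": "send_rows", "kwargs": {
  "deltas": [
    [[-0.035,-0.004,0,0,0,0,0.4],[-0.035,-0.004,0,0,0,0,0.4],[-0.035,-0.004,0,0,0,0,0.4],[-0.035,-0.004,0,0,0,0,0.4],[-0.035,-0.004,0,0,0,0,0.4],[-0.035,-0.004,0,0,0,0,0.4],[-0.035,-0.004,0,0,0,0,0.4],[-0.035,-0.004,0,0,0,0,0.4],[-0.035,-0.004,0,0,0,0,0.4],[-0.035,-0.003,0,0,0,0,0.4],[0,0,0,0,0,0.1,0.4],[0,0,0,0,0,0.1,0.4]]
  ]
}}

```text
time_s: 1.6
position: [0.5107, -0.3504, 0.2216]
tool_rot: [[0.203, 0.979, -0.001], [0.979, -0.203, 0.001], [0.001, -0.001, -1.0]]
ft_force: [0.3, -0.5, -0.2]
grip_width: 0.0597
gripper_force: 0.0
```

{"fn": "send_rows", "kwargs": {
  "deltas": [
    [[0,0,0.04,0,0,0,0.4],[0,0,0.04,0,0,0,0.4],[0,0,0.04,0,0,0,0.4],[0,0,0.03,0,0,0,0.4],[0,0,0.02,0,0,0,0.4],[0,0,0.01,0,0,0,0.4],[0,0,0,0,0,0,0.4]]
  ]
}}

```text
time_s: 2.48
position: [0.5109, -0.3499, 0.0419]
tool_rot: [[0.199, 0.98, -0.001], [0.98, -0.199, 0.001], [0.001, -0.001, -1.0]]
ft_force: [1.0, 0.5, -0.3]
grip_width: 0.0601
gripper_force: 0.0
```

```bash
cat >> h.py <<'E'
A=np.deg2rad(86.8);U=np.array([np.cos(A),np.sin(A)]);W=np.array([U[1],-U[0]])
def st(p): return np.round(np.array([p[0]*W[0]+p[1]*W[1],p[0]*U[0]+p[1]*U[1]])*1000,1)
def tool():
    s=telemetry.observe();x=s['tool_rot'][:,0];h=np.degrees(np.arctan2(x[1],x[0]))
    print('t',s['time_s'],'tcp st',st(s['position']),'z',s['position'][2].round(4),'head rel gap',(h-86.8).round(2),'w',s['grip_width'].round(4),'F',s['ft_force'].round(1))
def carton(names=('scene','side'),tag=None):
    for n in names:
        d=save(n,tag+n+'.png') if tag else optics.get_image(n)
        p=cloud(d);z=p[...,2];im=d['image'].astype(int)
        s=p[...,:2]@W;t=p[...,:2]@U
        k=(z>.047)&(z<.063)&(d['range_z']>0)&(s>.42)&(s<.64)&(t>-.36)&(t<.45)
        c=cv2.cvtColor(d['image'],cv2.COLOR_RGB2HSV)
        k&=(im.min(-1)>110)|((c[...,0]<18)&(c[...,1]>60)&(c[...,2]>70)) 
        k=cv2.morphologyEx(k.astype(np.uint8),cv2.MORPH_OPEN,np.ones((3,3)))
        _,L,S,_=cv2.connectedComponentsWithStats(k);i=1+S[1:,4].argmax()
        r=rect(p[L==i][:,:2]);(w,h),a=r[1],r[2]
        if w<h:a+=90
        a=(a-86.8+90)%180-90
        print(n,'carton st',st(r[0]/1000),'size',r[1],'ang rel gap',round(a,1))
E
python3 -c "
from h import *
tool();carton(tag='a')"
```

```text
Traceback (most recent call last):
  File "h.py", line 18, in tool
    print('t',s['time_s'],'tcp st',st(s['position']),'z',s['position'][2].round(4),'head rel gap',(h-86.8).round(2),'w',s['grip_width'].round(4),'F',s['ft_force'].round(1))
                                                                                                                        ^^^^^^^^^^^^^^^^^^^^^
AttributeError: 'float' object has no attribute 'round'
```

```bash
sed -i "s/s\['grip_width'\].round(4)/round(s['grip_width'],4)/" h.py
python3 -c "
from h import *
tool();carton(tag='a')"
```

```text
t 2.475 tcp st [ 529.6 -320.8] z 0.0419 head rel gap -8.26 w 0.0601 F [ 1.   0.5 -0.3]
scene carton st [ 545.3 -216.4] size [150.6 114.2] ang rel gap -8.2
side carton st [ 543.8 -216.7] size [160.9 113.9] ang rel gap -8.1
```

View pics/ascene.png

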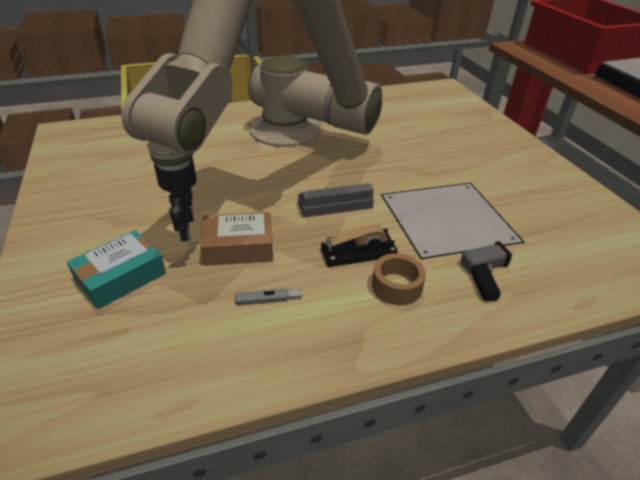

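{"fn": "send_rows", "kwargs": {
  "deltas": [
    [[0.004,0,0,0,0,0,0.4],[0.004,0,0,0,0,0,0.4],[0.004,0,0,0,0,0,0.4],[0.003,0,0,0,0,0,0.4],[0.002,0,0,0,0,0,0.4],[0.002,0,0,0,0,0,0.4],[0.001,0,0,0,0,0,0.4]]
  ]
}}

```text
time_s: 3.45
position: [0.515, -0.3303, 0.0422]
tool_rot: [[0.199, 0.98, -0.0], [0.98, -0.199, 0.0], [0.0, -0.0, -1.0]]
ft_force: [-0.6, 0.0, 1.1]
grip_width: 0.0593
gripper_force: 0.0
```

```bash
python3 -c "
from h import *
tool();carton()"
```

```text
t 3.45 tcp st [ 532.6 -301. ] z 0.0422 head rel gap -8.26 w 0.0593 F [-0.6  0.   1.1]
scene carton st [ 544.9 -216.2] size [150.7 114.8] ang rel gap -7.8
side carton st [ 545.  -215.4] size [157.5 112.4] ang rel gap -7.3
```

{"fn": "send_rows", "kwargs": {
  "deltas": [
    [[0.004,0,0,0,0,0,0.4],[0.005,-0.0007,0,0,0,-0.009,0.4],[0.005,-0.0007,0,0,0,-0.01,0.4],[0.005,-0.0007,0,0,0,-0.01,0.4],[0.005,-0.0006,0,0,0,-0.01,0.4],[0.005,-0.0006,0,0,0,-0.01,0.4],[0.005,-0.0005,0,0,0,-0.01,0.4],[0.005,-0.0005,0,0,0,-0.01,0.4]]
  ]
}}

```text
time_s: 4.55
position: [0.5175, -0.2909, 0.0422]
tool_rot: [[0.13, 0.992, 0.0], [0.992, -0.13, -0.0], [-0.0, 0.0, -1.0]]
ft_force: [-0.7, -0.0, -0.4]
grip_width: 0.0598
gripper_force: 0.0
```

```bash
python3 -c "
from h import *
tool();carton()"
```

```text
t 4.55 tcp st [ 532.9 -261.6] z 0.0422 head rel gap -4.27 w 0.0598 F [-0.7 -0.  -0.4]
scene carton st [ 544.5 -216.3] size [150.3 113.6] ang rel gap -7.8
side carton st [ 543.4 -215.1] size [154.4 113.6] ang rel gap -8.9
```

```bash
python3 -c "
from h import *
a=save('scene','bscene.png')['image'][150:330,60:380];b=save('side','bside.png')['image'][120:300,220:540]
o=np.vstack([a,b]);cv2.imwrite('pics/b.png',cv2.resize(o,None,fx=1.66,fy=1.66)[:,:,::-1]);tool()"
```

```text
t 4.75 tcp st [ 533.  -261.9] z 0.0422 head rel gap -4.3 w 0.06 F [-0.1 -0.3 -0.1]
```

View pics/b.png

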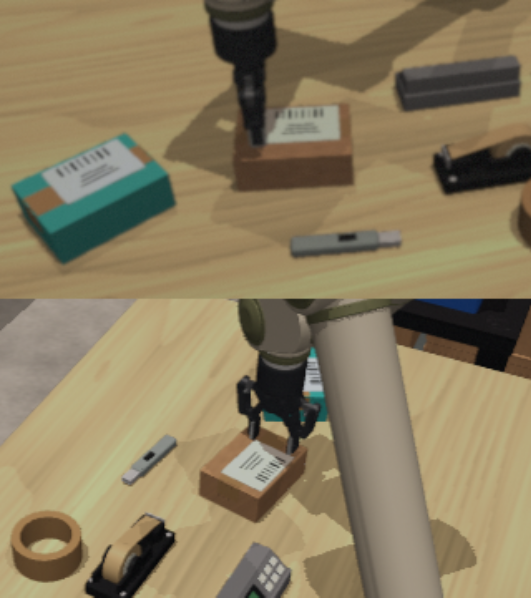

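The picture shows that the fingertips stand over the carton's top at scene crop (258,143), not behind it: nothing was touched. The tips must be higher than I assumed, so I'll measure their height.

```bash
python3 - <<'E'
from h import *
for n in('scene','side'):
    d=dict(np.load(f'pics/b{n}.png.npz'));p=cloud(d);im=d['image'].astype(int)
    k=(d['range_z']>0)&(im.max(-1)<75)&(abs(p[...,0]-.517)<.08)&(abs(p[...,1]+.29)<.06)&(p[...,2]>.03)&(p[...,2]<.2)
    q=p[k];o=np.argsort(q[:,2])[:300:25];print(n,k.sum(),q[o].round(3).tolist())
    for a in np.arange(.05,.2,.01):
        b=q[(q[:,2]>a)&(q[:,2]<a+.01)]
        if len(b):print(a.round(2),len(b),b.min(0).round(3),b.max(0).round(3))
s=telemetry.observe();print(s['position'],s['q'])
E
```

```text
scene 1121 [[0.577, -0.294, 0.03], [0.549, -0.304, 0.052], [0.544, -0.305, 0.054], [0.518, -0.308, 0.055], [0.553, -0.303, 0.065], [0.562, -0.289, 0.072], [0.559, -0.3, 0.08], [0.558, -0.297, 0.086], [0.558, -0.303, 0.106], [0.578, -0.309, 0.109], [0.569, -0.302, 0.111], [0.58, -0.286, 0.118]]
0.05 70 [ 0.471 -0.32   0.05 ] [ 0.575 -0.263  0.06 ]
0.06 29 [ 0.489 -0.305  0.062] [ 0.564 -0.276  0.07 ]
0.07 30 [ 0.55  -0.304  0.071] [ 0.563 -0.287  0.08 ]
0.08 31 [ 0.552 -0.305  0.08 ] [ 0.564 -0.287  0.09 ]
0.09 3 [ 0.487 -0.289  0.09 ] [ 0.562 -0.277  0.094]
0.1 52 [ 0.548 -0.309  0.1  ] [ 0.581 -0.281  0.11 ]
0.11 45 [ 0.552 -0.309  0.11 ] [ 0.584 -0.28   0.12 ]
0.12 54 [ 0.538 -0.31   0.12 ] [ 0.585 -0.278  0.13 ]
0.13 69 [ 0.534 -0.31   0.13 ] [ 0.585 -0.276  0.14 ]
0.14 115 [ 0.505 -0.31   0.14 ] [ 0.587 -0.27   0.15 ]
0.15 155 [ 0.51  -0.311  0.15 ] [ 0.589 -0.27   0.16 ]
0.16 81 [ 0.532 -0.305  0.16 ] [ 0.584 -0.28   0.17 ]
0.17 49 [ 0.549 -0.308  0.17 ] [ 0.558 -0.273  0.18 ]
0.18 149 [ 0.527 -0.325  0.18 ] [ 0.558 -0.255  0.19 ]
0.19 168 [ 0.527 -0.326  0.19 ] [ 0.557 -0.254  
[... 548 characters left out ...]
0.563 -0.273  0.1  ]
0.1 73 [ 0.459 -0.306  0.1  ] [ 0.577 -0.269  0.11 ]
0.11 99 [ 0.456 -0.311  0.11 ] [ 0.579 -0.266  0.12 ]
0.12 122 [ 0.454 -0.309  0.12 ] [ 0.583 -0.268  0.13 ]
0.13 102 [ 0.454 -0.305  0.13 ] [ 0.583 -0.267  0.14 ]
0.14 98 [ 0.451 -0.298  0.14 ] [ 0.586 -0.266  0.15 ]
0.15 190 [ 0.451 -0.31   0.15 ] [ 0.584 -0.262  0.16 ]
0.16 98 [ 0.45  -0.303  0.16 ] [ 0.58  -0.265  0.17 ]
0.17 26 [ 0.482 -0.295  0.17 ] [ 0.55  -0.257  0.179]
0.18 76 [ 0.481 -0.29   0.18 ] [ 0.55  -0.251  0.19 ]
0.19 100 [ 0.481 -0.294  0.19 ] [ 0.546 -0.247  0.2  ]
[ 0.51750426 -0.29124499  0.04224081] [-4.07815879e+01  3.63969282e+01  8.11555218e+01 -2.45311219e-03
  6.24436684e+01 -3.32801824e+01]
```

```bash
python3 - <<'E'
from h import *
for f,c in(('scene0',(.55,0)),('side0',(.55,0)),('ascene',(.511,-.35)),('aside',(.511,-.35))):
    d=dict(np.load(f'pics/{f}.png.npz'));p=cloud(d);im=d['image'].astype(int)
    k=(d['range_z']>0)&(im.max(-1)<75)&(abs(p[...,0]-c[0])<.09)&(abs(p[...,1]-c[1])<.05)&(p[...,2]>.01)&(p[...,2]<.4)
    q=p[k];print(f,k.sum())
    for a in np.arange(.01,.32,.01):
        b=q[(q[:,2]>a)&(q[:,2]<a+.01)]
        if len(b)>3:print(' ',a.round(2),len(b),np.percentile(b,2,axis=0).round(3)[:2],np.percentile(b,98,axis=0).round(3)[:2])
E
```

```text
scene0 3453
  0.01 178 [ 0.466 -0.048] [0.637 0.047]
  0.02 269 [ 0.465 -0.048] [0.639 0.046]
  0.03 158 [ 0.465 -0.048] [0.64  0.049]
  0.04 162 [ 0.465 -0.049] [0.639 0.048]
  0.05 129 [ 0.46  -0.048] [0.474 0.046]
  0.24 44 [ 0.503 -0.01 ] [0.604 0.011]
  0.25 97 [ 0.504 -0.01 ] [0.607 0.012]
  0.26 97 [ 0.504 -0.01 ] [0.608 0.011]
  0.27 103 [ 0.502 -0.01 ] [0.608 0.011]
  0.28 67 [ 0.483 -0.012] [0.622 0.007]
  0.29 167 [ 0.48  -0.013] [0.625 0.012]
  0.3 169 [ 0.481 -0.016] [0.624 0.011]
  0.31 183 [ 0.483 -0.016] [0.623 0.01 ]
side0 2464
  0.01 96 [ 0.589 -0.048] [0.621 0.049]
  0.02 196 [ 0.59  -0.048] [0.626 0.048]
  0.03 62 [ 0.6   -0.048] [0.616 0.048]
  0.04 77 [ 0.6   -0.046] [0.613 0.049]
  0.05 25 [ 0.462 -0.01 ] [0.611 0.047]
  0.24 8 [ 0.594 -0.008] [0.596 0.008]
  0.25 38 [ 0.496 -0.008] [0.604 0.013]
  0.26 39 [ 0.495 -0.009] [0.604 0.013]
  0.27 42 [ 0.494 -0.006] [0.605 0.011]
  0.28 41 [ 0.492 -0.001] [0.61  0.015]
  0.29 176 [ 0.477 -0.01 ] [0.621 0.014]
  0.3 188 [ 0.478 -0.012] [0.62  0.018]
  0.31 208 [ 0.479 -0.013] [0.619 0.019]
ascene 4251
  0.05 9 [ 0.48
[... 1398 characters left out ...]
.453 -0.366] [ 0.572 -0.323]
  0.13 98 [ 0.45  -0.363] [ 0.575 -0.322]
  0.14 100 [ 0.451 -0.357] [ 0.576 -0.323]
  0.15 155 [ 0.454 -0.362] [ 0.577 -0.323]
  0.16 90 [ 0.459 -0.361] [ 0.576 -0.323]
  0.17 23 [ 0.476 -0.347] [ 0.52  -0.318]
  0.18 77 [ 0.475 -0.349] [ 0.544 -0.31 ]
  0.19 94 [ 0.476 -0.344] [ 0.539 -0.309]
  0.2 82 [ 0.477 -0.343] [ 0.54  -0.309]
  0.21 90 [ 0.476 -0.34 ] [ 0.541 -0.309]
  0.22 106 [ 0.48  -0.341] [ 0.543 -0.309]
  0.23 8 [ 0.485 -0.332] [ 0.535 -0.314]
  0.24 89 [ 0.481 -0.329] [ 0.539 -0.308]
  0.25 18 [ 0.484 -0.323] [ 0.534 -0.308]
  0.29 11 [ 0.561 -0.316] [ 0.575 -0.301]
  0.3 16 [ 0.559 -0.339] [ 0.585 -0.3  ]
  0.31 15 [ 0.563 -0.339] [ 0.586 -0.301]
```

The tips are consistently about 16 mm above the reported TCP at this opening, and the knuckles are about 42 mm above the tips and wider than the gap. So I'll back off and push with the tips at about 28 mm, which keeps the knuckles above the console and dispenser.

{"fn": "send_rows", "kwargs": {
  "deltas": [
    [[0,0,-0.03,0,0,0,0.4],[-0.02,0,0,0,0,0,0.4],[-0.02,0,0,0,0,0,0.4],[-0.02,0,0,0,0,0,0.4],[0,0.001,0,0,0,0.068,0.4],[-0.003,0,0,0,0,0,0.4],[0,0,0.02,0,0,0,0.4],[0,0,0.02,0,0,0,0.4],[0,0,0.01,0,0,0,0.4],[0,0,0.01,0,0,0,0.4],[0,0,0,0,0,0,0.4]]
  ]
}}

```text
time_s: 6.12
position: [0.5099, -0.3538, 0.0117]
tool_rot: [[0.197, 0.98, -0.001], [0.98, -0.197, 0.001], [0.0, -0.001, -1.0]]
ft_force: [0.1, 0.6, 0.1]
grip_width: 0.0593
gripper_force: 0.0
```

{"fn": "send_rows", "kwargs": {
  "deltas": [
    [[0.005,0,0,0,0,0,0.4],[0.005,0,0,0,0,0,0.4],[0.004,0,0,0,0,0,0.4],[0.003,0,0,0,0,0,0.4],[0.002,0,0,0,0,0,0.4],[0.002,0,0,0,0,0,0.4],[0.002,0,0,0,0,0,0.4]]
  ]
}}

```text
time_s: 7.0
position: [0.5145, -0.3315, 0.0122]
tool_rot: [[0.198, 0.98, -0.0], [0.98, -0.198, -0.001], [-0.001, -0.0, -1.0]]
ft_force: [-0.6, -2.9, -1.0]
grip_width: 0.0602
gripper_force: 1.3
```

```bash
python3 -c "
from h import *
tool();carton(tag='c')"
```

```text
t 7.0 tcp st [ 532.2 -302.2] z 0.0122 head rel gap -8.19 w 0.0602 F [-0.6 -2.9 -1. ]
scene carton st [ 546.2 -216.3] size [151.6 112.8] ang rel gap -8.9
side carton st [ 544.2 -216. ] size [161.8 113. ] ang rel gap -8.7
```

Contact now (−2.9 N along y). Push with steering.

{"fn": "send_rows", "kwargs": {
  "deltas": [
    [[0.004,0,0,0,0,0,0.4],[0.004,-0.0004,0,0,0,-0.008,0.4],[0.005,-0.0007,0,0,0,-0.01,0.4],[0.005,-0.0007,0,0,0,-0.01,0.4],[0.005,-0.0006,0,0,0,-0.01,0.4],[0.005,-0.0006,0,0,0,-0.01,0.4],[0.005,-0.0005,0,0,0,-0.01,0.4],[0.005,-0.0005,0,0,0,-0.01,0.4],[0.003,-0.0003,0,0,0,-0.006,0.4]]
  ]
}}

```text
time_s: 8.22
position: [0.5173, -0.2898, 0.0122]
tool_rot: [[0.124, 0.992, -0.0], [0.992, -0.124, 0.0], [0.0, -0.0, -1.0]]
ft_force: [-0.3, -2.7, -1.5]
grip_width: 0.0598
gripper_force: 1.1
```

```bash
python3 -c "
from h import *
tool();carton(tag='d')"
```

```text
t 8.225 tcp st [ 532.6 -260.5] z 0.0122 head rel gap -3.93 w 0.0598 F [-0.3 -2.7 -1.5]
scene carton st [ 539.8 -173.1] size [149.9 112.7] ang rel gap -4.4
side carton st [ 538.8 -175.4] size [159.8 112.1] ang rel gap -4.4
```

{"fn": "send_rows", "kwargs": {
  "deltas": [
    [[0.005,-0.0006,0,0,0,-0.01,0.4],[0.005,-0.0006,0,0,0,-0.01,0.4],[0.005,-0.0006,0,0,0,-0.01,0.4],[0.005,-0.0005,0,0,0,-0.01,0.4],[0.005,-0.0004,0,0,0,-0.01,0.4],[0.005,-0.0003,0,0,0,-0.01,0.4],[0.004,-0.0003,0,0,0,-0.008,0.4]]
  ]
}}

```text
time_s: 9.2
position: [0.5173, -0.2556, 0.0122]
tool_rot: [[0.056, 0.998, 0.0], [0.998, -0.056, -0.0], [-0.0, 0.0, -1.0]]
ft_force: [0.6, -3.5, -0.8]
grip_width: 0.0594
gripper_force: 1.3
```

```bash
python3 -c "
from h import *
tool();carton(tag='e')
o=np.vstack([cv2.imread('pics/escene.png')[150:330,60:440],cv2.imread('pics/eside.png')[170:350,160:540]]);cv2.imwrite('pics/e.png',cv2.resize(o,None,fx=1.66,fy=1.66))"
```

```text
t 9.2 tcp st [ 530.7 -226.4] z 0.0122 head rel gap -0.03 w 0.0594 F [ 0.6 -3.5 -0.8]
scene carton st [ 532.1 -139.2] size [150.  113.2] ang rel gap -0.4
side carton st [ 531.7 -138.8] size [158.5 111.4] ang rel gap -0.4
```

View pics/e.png

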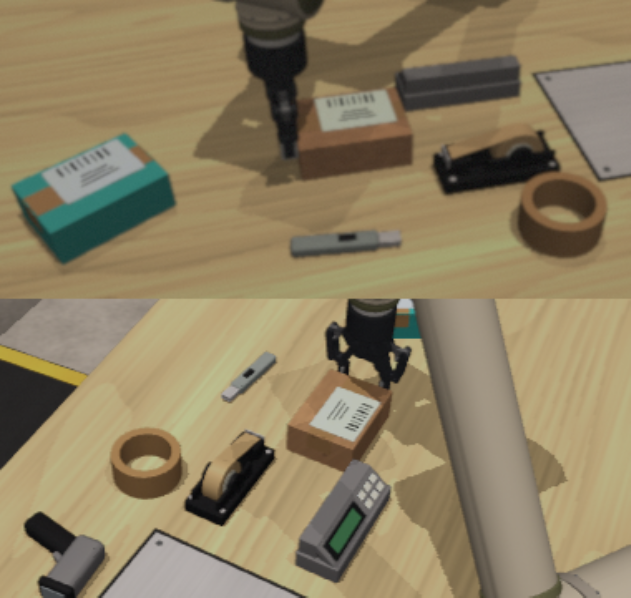

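The picture shows the carton straight and just short of the gap. Its front end is at crop (410,165), with the dispenser at (440,180) and the console above it. I'll push straight in slowly and watch the force.

{"fn": "send_rows", "kwargs": {
  "deltas": [
    [[0.004,-0.0002,0,0,0,-0.003,0.4],[0.004,-0.0002,0,0,0,-0.003,0.4],[0.004,-0.0002,0,0,0,0,0.4],[0.004,-0.0002,0,0,0,0,0.4],[0.004,0,0,0,0,0,0.4],[0.004,0,0,0,0,0,0.4],[0.004,0,0,0,0,0,0.4],[0.004,0,0,0,0,0,0.4],[0.004,0,0,0,0,0,0.4]]
  ]
}}

```text
time_s: 10.42
position: [0.5183, -0.2197, 0.0122]
tool_rot: [[0.051, 0.999, -0.0], [0.999, -0.051, 0.0], [0.0, -0.0, -1.0]]
ft_force: [0.2, -3.1, -1.3]
grip_width: 0.06
gripper_force: 1.3
```

```bash
python3 -c "
from h import *
tool();carton()"
```

```text
t 10.425 tcp st [ 529.8 -190.4] z 0.0122 head rel gap 0.28 w 0.06 F [ 0.2 -3.1 -1.3]
scene carton st [ 527.5 -102.9] size [151.5 119.6] ang rel gap 0.8
side carton st [ 529.9 -103.9] size [159.9 112.1] ang rel gap 0.0
```

{"fn": "send_rows", "kwargs": {
  "deltas": [
    [[0.004,0.0001,0,0,0,0.002,0.4],[0.005,0.0001,0,0,0,0.002,0.4],[0.005,0.0001,0,0,0,0,0.4],[0.005,0.0001,0,0,0,0,0.4],[0.005,0,0,0,0,0,0.4],[0.005,0,0,0,0,0,0.4],[0.005,0,0,0,0,0,0.4],[0.005,0,0,0,0,0,0.4],[0.005,0,0,0,0,0,0.4]]
  ]
}}

```text
time_s: 11.65
position: [0.5211, -0.1757, 0.0122]
tool_rot: [[0.055, 0.998, 0.0], [0.998, -0.055, 0.0], [0.0, 0.0, -1.0]]
ft_force: [-0.6, -2.6, -1.1]
grip_width: 0.0598
gripper_force: 1.3
```

```bash
python3 -c "
from h import *
tool();carton(tag='f')
o=np.vstack([cv2.imread('pics/fscene.png')[150:330,160:540],cv2.imread('pics/fside.png')[170:350,160:540]]);cv2.imwrite('pics/f.png',cv2.resize(o,None,fx=1.66,fy=1.66))"
```

```text
t 11.65 tcp st [ 530.1 -146.4] z 0.0122 head rel gap 0.05 w 0.0598 F [-0.6 -2.6 -1.1]
scene carton st [527.  -58.7] size [150.2 121. ] ang rel gap -0.3
side carton st [530.2 -58.7] size [157.7 110.3] ang rel gap 0.1
```

View pics/f.png

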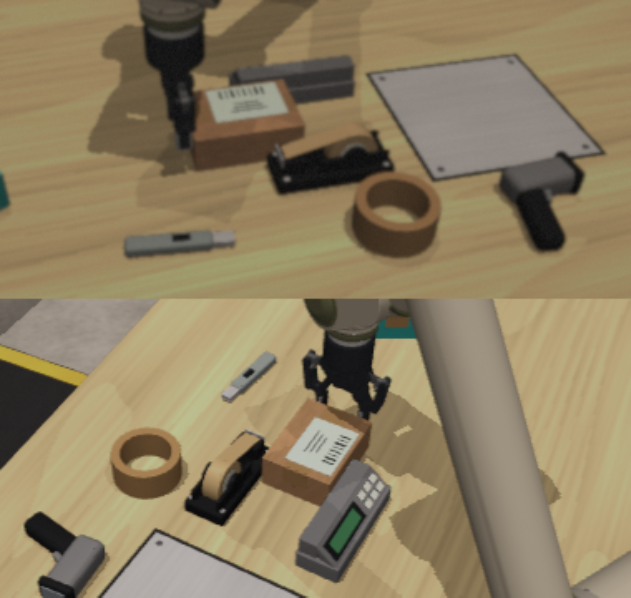

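{"fn": "send_rows", "kwargs": {
  "deltas": [
    [[-0.004,0,0,0,0,0,0.2],[0,0,-0.006,0,0,0,0.2],[0.004,0,0,0,0,0,0.2],[0.006,0,0,0,0,0,0.2],[0.006,0,0,0,0,0,0.2],[0.006,0,0,0,0,0,0.2],[0.006,0,0,0,0,0,0.2],[0.006,0,0,0,0,0,0.2],[0.006,0,0,0,0,0,0.2],[0.006,0,0,0,0,0,0.2],[0.006,0,0,0,0,0,0.2],[0.006,0,0,0,0,0,0.2]]
  ]
}}

```text
time_s: 13.25
position: [0.5244, -0.1221, 0.0186]
tool_rot: [[0.055, 0.998, 0.001], [0.998, -0.055, -0.001], [-0.001, 0.001, -1.0]]
ft_force: [0.2, -5.2, 4.4]
grip_width: 0.0511
gripper_force: 2.6
```

```bash
python3 -c "
from h import *
tool();carton()"
```

```text
t 13.25 tcp st [530.4 -92.7] z 0.0186 head rel gap 0.06 w 0.0511 F [ 0.2 -5.2  4.4]
scene carton st [527.4  -6. ] size [152.2 121.1] ang rel gap 0.2
side carton st [531.   -4.7] size [156.5 111.7] ang rel gap 0.6
```

{"fn": "send_rows", "kwargs": {
  "deltas": [
    [[0.005,0,0,0,0,0,0.2],[0.005,0,0,0,0,0,0.2],[0.005,0,0,0,0,0,0.2],[0.005,0,0,0,0,0,0.2],[0.005,0,0,0,0,0,0.2],[0.005,0,0,0,0,0,0.2],[0.005,0,0,0,0,0,0.2],[0.005,0,0,0,0,0,0.2]]
  ]
}}

```text
time_s: 14.35
position: [0.5263, -0.0819, 0.0182]
tool_rot: [[0.055, 0.998, -0.0], [0.998, -0.055, 0.0], [0.0, -0.0, -1.0]]
ft_force: [0.1, -4.4, 3.3]
grip_width: 0.0513
gripper_force: 2.1
```

```bash
python3 -c "
from h import *
tool();carton(tag='g')
o=np.vstack([cv2.imread('pics/gscene.png')[150:330,160:540],cv2.imread('pics/gside.png')[170:350,160:540]]);cv2.imwrite('pics/g.png',cv2.resize(o,None,fx=1.66,fy=1.66))"
```

```text
t 14.35 tcp st [530.  -52.4] z 0.0182 head rel gap 0.05 w 0.0513 F [ 0.1 -4.4  3.3]
scene carton st [530.7  34.8] size [150.3 114. ] ang rel gap -0.4
side carton st [531.3  33.6] size [158.6 112.5] ang rel gap -0.1
```

View pics/g.png

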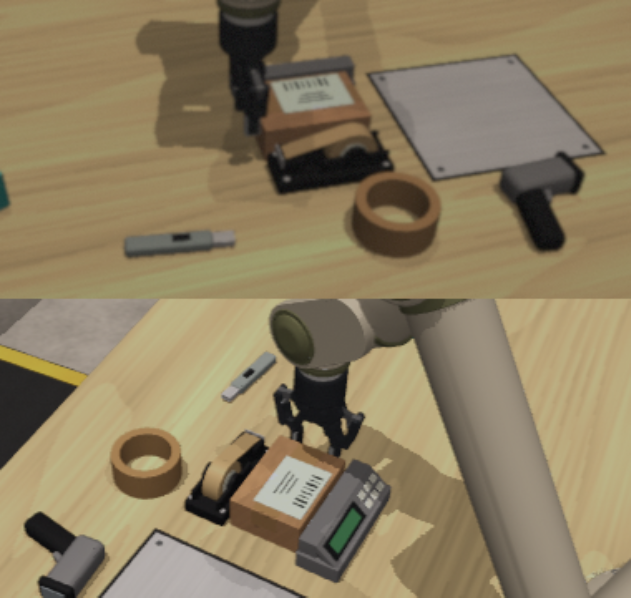

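The carton is centred in the gap at side crop (290,490), and the fingers are about to enter. I'll go on slowly, watching for the hand touching either side.

{"fn": "send_rows", "kwargs": {
  "deltas": [
    [[0.004,0,0,0,0,0,0.2],[0.004,0,0,0,0,0,0.2],[0.004,0,0,0,0,0,0.2],[0.004,0,0,0,0,0,0.2],[0.004,0,0,0,0,0,0.2],[0.004,0,0,0,0,0,0.2]]
  ]
}}

```text
time_s: 15.2
position: [0.5275, -0.0579, 0.0181]
tool_rot: [[0.055, 0.998, -0.0], [0.998, -0.055, 0.0], [0.0, -0.0, -1.0]]
ft_force: [0.2, -1.9, -1.0]
grip_width: 0.0512
gripper_force: 1.1
```

{"fn": "send_rows", "kwargs": {
  "deltas": [
    [[0.004,0,0,0,0,0,0.2],[0.004,0,0,0,0,0,0.2],[0.004,0,0,0,0,0,0.2],[0.004,0,0,0,0,0,0.2],[0.004,0,0,0,0,0,0.2],[0.004,0,0,0,0,0,0.2]]
  ]
}}

```text
time_s: 15.95
position: [0.5289, -0.034, 0.0182]
tool_rot: [[0.055, 0.998, -0.0], [0.998, -0.055, 0.0], [0.0, -0.0, -1.0]]
ft_force: [-0.4, -2.2, -1.1]
grip_width: 0.051
gripper_force: 1.1
```

```bash
python3 -c "
from h import *
tool();carton()"
```

```text
t 15.95 tcp st [530.   -4.4] z 0.0182 head rel gap 0.05 w 0.051 F [-0.4 -2.2 -1.1]
scene carton st [531.7  82.6] size [150.6 112.5] ang rel gap 0.0
side carton st [530.6  82.7] size [156.2 111.7] ang rel gap -0.3
```

Clean. Continue.

{"fn": "send_rows", "kwargs": {
  "deltas": [
    [[0.005,0,0,0,0,0,0.2],[0.005,0,0,0,0,0,0.2],[0.005,0,0,0,0,0,0.2],[0.005,0,0,0,0,0,0.2],[0.005,0,0,0,0,0,0.2],[0.005,0,0,0,0,0,0.2],[0.005,0,0,0,0,0,0.2],[0.005,0,0,0,0,0,0.2],[0.005,0,0,0,0,0,0.2],[0.005,0,0,0,0,0,0.2],[0.005,0,0,0,0,0,0.2],[0.005,0,0,0,0,0,0.2]]
  ]
}}

```text
time_s: 17.55
position: [0.5323, 0.0259, 0.0183]
tool_rot: [[0.055, 0.998, 0.0], [0.998, -0.055, -0.0], [-0.0, 0.0, -1.0]]
ft_force: [0.1, -4.7, 3.5]
grip_width: 0.0513
gripper_force: 2.4
```

{"fn": "send_rows", "kwargs": {
  "deltas": [
    [[0.005,0,0,0,0,0,0.2],[0.005,0,0,0,0,0,0.2],[0.005,0,0,0,0,0,0.2],[0.005,0,0,0,0,0,0.2],[0.005,0,0,0,0,0,0.2],[0.005,0,0,0,0,0,0.2],[0.005,0,0,0,0,0,0.2],[0.005,0,0,0,0,0,0.2],[0.005,0,0,0,0,0,0.2],[0.005,0,0,0,0,0,0.2]]
  ]
}}

```text
time_s: 18.8
position: [0.5349, 0.0758, 0.0183]
tool_rot: [[0.055, 0.998, -0.0], [0.998, -0.055, -0.0], [-0.0, -0.0, -1.0]]
ft_force: [-0.4, -5.5, 2.9]
grip_width: 0.0514
gripper_force: 2.6
```

```bash
python3 -c "
from h import *
tool();carton()"
```

```text
t 18.8 tcp st [529.9 105.5] z 0.0183 head rel gap 0.05 w 0.0514 F [-0.4 -5.5  2.9]
scene carton st [533.3 191.7] size [149.4 111.4] ang rel gap -0.5
side carton st [530.8 193.1] size [154.5 112.7] ang rel gap 0.1
```

{"fn": "send_rows", "kwargs": {
  "deltas": [
    [[0.005,0,0,0,0,0,0.2],[0.005,0,0,0,0,0,0.2],[0.005,0,0,0,0,0,0.2],[0.005,0,0,0,0,0,0.2],[0.005,0,0,0,0,0,0.2],[0.005,0,0,0,0,0,0.2],[0.005,0,0,0,0,0,0.2],[0.005,0,0,0,0,0,0.2],[0.005,0,0,0,0,0,0.2],[0.005,0,0,0,0,0,0.2]]
  ]
}}

```text
time_s: 20.15
position: [0.5377, 0.1258, 0.0182]
tool_rot: [[0.055, 0.998, -0.0], [0.998, -0.055, 0.0], [0.0, -0.0, -1.0]]
ft_force: [0.9, -1.6, -2.4]
grip_width: 0.0514
gripper_force: 1.1
```

{"fn": "send_rows", "kwargs": {
  "deltas": [
    [[0.005,0,0,0,0,0,0.2],[0.005,0,0,0,0,0,0.2],[0.005,0,0,0,0,0,0.2],[0.005,0,0,0,0,0,0.2],[0.005,0,0,0,0,0,0.2],[0.005,0,0,0,0,0,0.2],[0.005,0,0,0,0,0,0.2],[0.005,0,0,0,0,0,0.2],[0.005,0,0,0,0,0,0.2],[0.004,0,0,0,0,0,0.2],[0.003,0,0,0,0,0,0.2]]
  ]
}}

```text
time_s: 21.52
position: [0.5406, 0.1777, 0.0182]
tool_rot: [[0.055, 0.998, 0.0], [0.998, -0.055, -0.0], [-0.0, 0.0, -1.0]]
ft_force: [-0.0, -3.1, -0.7]
grip_width: 0.0512
gripper_force: 1.1
```

{"fn": "send_rows", "kwargs": {
  "deltas": [
    [[-0.01,0,0,0,0,0,0.2],[-0.015,0,0,0,0,0,0.2],[0,0,-0.02,0,0,0,0.2],[0,0,-0.03,0,0,0,0.2],[0,0,-0.04,0,0,0,0.2],[0,0,-0.04,0,0,0,0.2],[-0.04,0,-0.03,0,0,0,0.2],[-0.04,0,0,0,0,0,0.2],[-0.04,0,0,0,0,0,0.2],[0,0,0,0,0,0,0.2]]
  ]
}}

```text
time_s: 22.78
position: [0.5324, 0.0297, 0.1783]
tool_rot: [[0.059, 0.998, 0.0], [0.998, -0.059, -0.0], [-0.0, 0.0, -1.0]]
ft_force: [0.7, -0.3, 0.2]
grip_width: 0.0514
gripper_force: 0.0
```

```bash
python3 -c "
from h import *
tool();carton(tag='i')
print('plate st',st((.5596,.2678)))
o=np.vstack([cv2.imread('pics/iscene.png')[150:330,220:600],cv2.imread('pics/iside.png')[270:450,100:480]]);cv2.imwrite('pics/i.png',cv2.resize(o,None,fx=1.66,fy=1.66))"
```

```text
t 22.775 tcp st [529.9  59.4] z 0.1783 head rel gap -0.2 w 0.0514 F [ 0.7 -0.3  0.2]
scene carton st [532.  294.4] size [151.6 114.2] ang rel gap 0.3
side carton st [530.9 295.6] size [154.4 111.5] ang rel gap 0.1
plate st [543.8 298.6]
```

View pics/i.png

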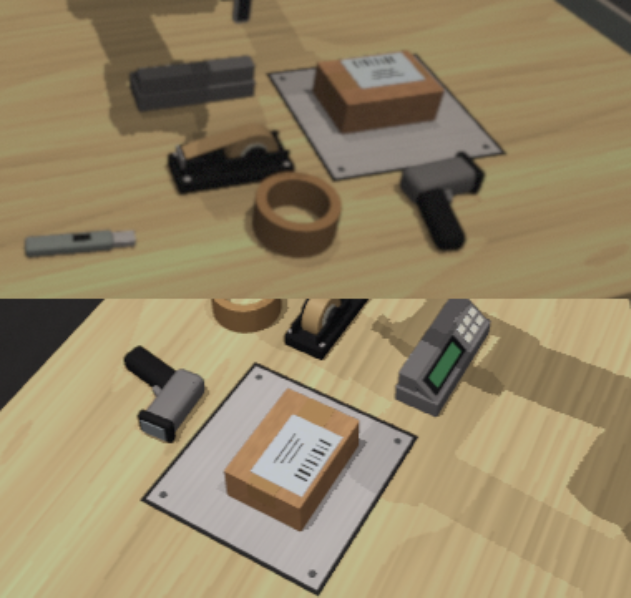

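The carton lies wholly on the plate: in the side crop it is at (290,460) with plate visible on all four sides. The hand is clear and the bystanders haven't moved.

```bash
python3 -c "
from h import *
print(env.close_job())"
```

```text
the job is handed in; nothing more can be done
None
```

The carton was pushed flat through the gap and now sits wholly on the weighing plate, about 13 mm off its centre; the hand is clear and the job was handed in at about 23 s of the 72 s allowed.

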